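# Level the sprung docking shelf of a breathing-circuit test stand

### The arm

A 6-joint arm with a two-finger parallel gripper is mounted at the origin on the work surface. World frame = base frame: x ahead of the robot, y to its left, z up, the work surface at z = 0. Lengths are in mm, angles in rad, forces in N, time in s.
With the tool pointing down it reaches from about 275 to 975 mm from the base axis. Payload 8.4 kg.
Tool frame: the origin (TCP) lies at the very end of the fingers, on their centre line; the grasp point (between the pads) lies ctrl.hold_point_z behind it (ctrl.hold_point_z is the distance from the TCP to the grasp point, in mm); z points along the fingers, y is the line along which they close (so a half turn about z gives the same grasp; the last joint's range is limited). The gripper opens to 92 mm and grips with 3 to 60 N. Pads are 20 mm wide; open, the fingers measure 128 mm over their backs; the gripper's body (75 mm by 189 mm) begins 69 mm behind the grasp point.
Start: joints at [1.268, 0.353, 1.633, -0, 1.155, -0.002], TCP at [185.176, 596.94, 214.583] pointing down, gripper open.
Joint ranges: [-2.63, 2.63], [-0.92, 2.1], [0.06, 2.66], [-1.3, 4.44], [0, 2.69], [-3.02, 3.02]. Speed limits (rad/s): [2.22, 2.22, 2.79, 3.14, 3.14, 3.14].

### API

Orientations are given as a unit quaternion [w, x, y, z].
In Python, from cell import readout, imaging, ctrl gives the robot as it stands.
- The arm moves only by the tool drive_tool, never from a script. Its argument "steps" is one flat list of numbers, 7 for each row, row after row: the finger opening in mm, from 0 to 91.9, then the shift along the tool's x, y, z in units of 30 mm (1.0 is 30 mm), then the turn, a rotation vector about the tool's x, y, z in rad. A call has 1 to 12 rows; each row shifts and turns the commanded pose from where the row before left it, along the tool's axes as they then stand; what a row does not reach is not made up. A row lasts 1/8 s, in which the tool goes at most 62.5 mm and 10.7 degrees, less where a joint would pass 70% of its speed; a pose out of reach is approached as far as the arm can. A call is refused whole if a number of a shift passes 1 or a number of a turn 0.188, either way. A call with a gripper value outside its range is refused whole. The fingers move at their own pace and stop on an object; "grip_force" is the grip in N (left out, the last holds). Time passes only in rows, so rows that do not move let the fingers close. It gives the time, the measured TCP pose, the force, the opening and the grip force at its end, in the units of the state.
- readout.sense(): the state, without advancing time (a new reading comes with each control period).
- imaging.grab_frame(name): name is "side" or "top" or "wrist"; returns the picture (384x512x3 uint8, red, green, blue); there is no depth.
- imaging.camera_params(name): a dict with "fx", "fy", "cx", "cy" (pixels), "world_to_cam" (4x4, takes a point from world to camera coordinates). Camera axes: x right, y down, z forward; pixel columns grow to the right and rows downward; lengths in mm; the calibration is good to about 2 mm. A picture is of the moment at which its call begins: read the wrist's pose just before it. camera_params takes no time and is no camera call; for the wrist camera it gives the pose at the moment of the call.
- ctrl.hand_in(): hands the job in; it is judged then, once.
The state is a dict: "time": time; "joint_pos": joint angles; "joint_vel": joint speeds; "joint_torque": joint torques, N m; "ee_pos": TCP position; "ee_rot": TCP orientation; "ft_force": force on the tool from outside, world axes, zero at the start; "wrist_torque": the same for the moment, N m; "gripper_width": finger opening in mm; "grasp_force": force on a finger pad.
Only numpy, scipy, OpenCV 4.12 (cv2) and the standard library are available. Lean on these libraries where they do the work, as an engineer would, in place of code of your own. Each camera call takes 0.05 s, during which the arm holds its last target. There are 200 camera calls.

### The job

Take the knurled levelling knob on the raised docking shelf and swing the shelf gently down until its foot stands on the rubber pad. Then, keeping the shelf pressed firmly down against its lift spring, turn the knob until the bubble of the level rests between its two black lines. Finish while still gripping the knob and pressing the shelf down on its pad, with the bubble centred; leave the loose parts around the stand where they are.

Things in the scene. Friction and masses are not known exactly. Their poses are not given: they have to be found in the camera images.
- stand: dark steel stand fixed to the bench, with a black shelf hinged to it. Origin: on the bench directly below the hinge line, mid-width. Its x axis points from the hinge along the shelf to the free end (roughly away from the robot), y along the hinge line, z up. Footprint x -37 to 230 mm, y -106 to 106 mm; the pedestal ends 88 mm above the bench.
- shelf_hinge (a point): middle of the shelf's hinge line, 75 mm above the bench, over the stand's origin.
- shelf (a joint): angle of the shelf (rad): 0 is level, positive is free end raised; it starts raised 0.24 to 0.36. The shelf is a plate 8 mm thick (its mid-plane passes through the hinge line), x 5 to 250 mm from the hinge, y -88 to 155 mm. A spring and a stiff hinge hold it raised: it is about still where it starts, needs up to 9 N of downward push at the knob to be held level, and rises again to about 0.2 when let go.
- knob_grip (a point): point on the axis of the levelling knob, 30 mm above the shelf's mid-plane, 200 mm from the hinge, mid-width: a good height to grip. The round knurled metal knob, 36 mm in diameter, 36 mm tall (from 6 to 42 mm above the mid-plane), stands square on the shelf and can be gripped at any yaw.
- knob: the levelling knob; origin on its axis at its lower end, 6 mm above the shelf's mid-plane; z is its axis, away from the shelf. It turns with the foot on a steep thread, within 1.9 rad either side of mid-travel (starts within 0.25 of it): turning it clockwise, seen from above, drives the foot out by 6 mm per rad, which raises the pressed-down shelf; anticlockwise draws the foot in. Torque about 0.15 N m, more under load; it stays where it is left.
- foot: the levelling foot under the knob, a rubber ball of 24 mm diameter on a steel stem, coaxial with the knob; origin at its lowest point; at mid-travel this is 59 mm below the shelf's mid-plane.
- pad_thick: round black rubber pad, 56 mm in diameter, 22 mm thick, fixed to the bench; origin at the centre of its underside. One of the two pads is under the foot, the other spare beside the stand: which is which varies. With this pad the foot must be drawn in (about 1 rad) for a level shelf.
- pad_thin: the other pad, 56 mm in diameter, 10 mm thick; origin at the centre of its underside. With it under the foot the foot must be driven out (about 1 rad).
- level_centre (a point): middle of the bubble level's tube (18 mm in diameter, 132 mm long, along the shelf's x axis) on the shelf: 160 mm from the hinge, 130 mm to the stand's +y side, 23 mm above the mid-plane. Two black lines around the tube 23 mm either side of it; the level, 156 mm long and 30 mm wide, stands 34 mm above the mid-plane.
- bubble_mid (a point): middle of the white bubble, 24 mm long, in the tube.
- bubble (a joint): the bubble's place along the tube from its middle (m), positive towards the shelf's free end, i.e. it goes to the higher end: about 1.2 m per rad of shelf tilt, stopped at +-0.050. It needs about 2 s to settle. Between the lines is within +-0.010.
- ring_nut: loose flat aluminium ring nut, 60 mm in diameter, 14 mm high; leave alone. Origin under its centre.
- elbow: loose black plastic hose elbow standing on its wider end, 57 mm high; leave alone. Origin under its wider end.
- dome_valve: loose clear-domed valve in an aluminium collar, 62 mm in diameter, 34 mm high; leave alone. Origin under its centre.
- amber_jar: loose amber jar with black cap, 52 mm in diameter, 75 mm high; leave alone. Origin under its centre.
- driver: loose screwdriver lying on the bench; leave alone.
- sensor: loose white round sensor, 48 mm in diameter, 50 mm high; leave alone. Origin under its centre.
- parts_tray: loose aluminium tray 140 x 100 x 30 mm; leave alone. Origin under its centre.
Mind the look-alikes: they are no part of the job. Leave any brown or yellow look-alike of the pad_thin alone. Leave any brown look-alike of the pad_thick alone.

How it is judged:
By the outcome, as a careful person would: the job done as asked, in the order asked, and still so for the second after the job is handed in, while the arm keeps its last pose, push and grip.
It also fails if it takes over 61 s, if anything falls off the work surface, if the arm or the gripper's body presses on something with over 40 N, if the wrist force passes 120 N, or if a joint passes its speed limit or range.

## Working session

There is one attempt and no reset: what is moved stays moved. The work goes in short steps, Python scripts to look and compute and a tool call to move; the robot and the scene stay as the last step left them, time stands still between calls to the robot, and variables do not carry over. Pictures are saved under pics/ and viewed, at most 10 in all, crops included, and the job is handed in when it is done.

Besides the shell and the picture viewer there is one more tool, called after "Emit:" in YAML: its name, and indented under it one key for each argument. drive_tool: Moves the arm, as the interface text tells. Its arguments: {"type":"object","properties":{"steps":{"type":"array"},"grip_force":{"type":"number"}},"required":["steps"]}

```bash
mkdir -p pics
python3 - <<'E'
from cell import readout, imaging, ctrl
import cv2,numpy as np
s=readout.sense();print(s['time'],s['ee_pos'],s['ee_rot'],s['ft_force'],ctrl.hold_point_z)
for n in('side','top'):
    p=imaging.camera_params(n);print(n,p['fx'],p['cx'],p['cy'],np.round(p['world_to_cam'],3).tolist())
    f=imaging.grab_frame(n);cv2.imwrite(f'pics/{n}0.png',f[:,:,::-1])
E
```

```text
0.0 [185.03993617 596.49184877 213.89380113] [-1.04327770e-04  1.49844972e-01  9.88709281e-01 -6.57216603e-04] [ 0.20843645 -0.73116292  0.07145224] 18.700000000000003
side 350.88282093416774 257.88318575416605 184.1861203592433 [[0.994, -0.11, 0.002, -538.391], [-0.073, -0.669, -0.74, 106.276], [0.083, 0.735, -0.673, 1107.086], [0.0, 0.0, 0.0, 1.0]]
top 453.4769931393552 262.36098052969254 189.99914512361167 [[-0.004, -1.0, -0.006, -29.215], [-0.983, 0.006, -0.181, 563.473], [0.181, 0.006, -0.983, 1398.049], [0.0, 0.0, 0.0, 1.0]]
```

View pics/side0.png

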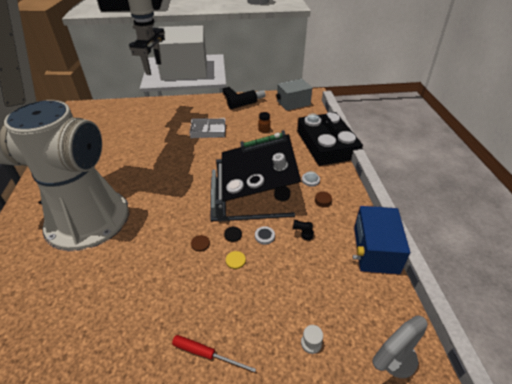

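View pics/top0.png

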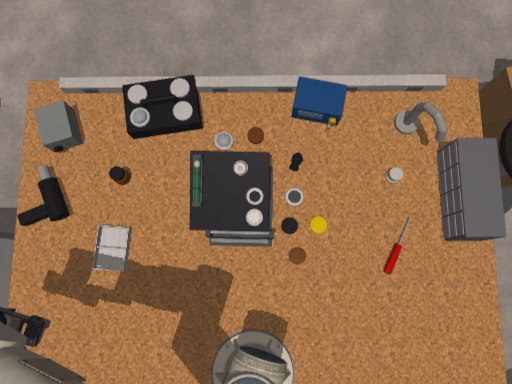

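Candidates for the knob: the tall grey cylinder at top (240,168) / side (279,160), the ring on the shelf at top (254,196), the white disc at top (254,217), and the ring nut and sensor on the bench at top (294,197) and (395,175). By the description (200 mm from the hinge, mid-width, tall), I choose the first. I'll check it in a close crop.

Run:
```python
import cv2,numpy as np
a=cv2.imread('pics/top0.png')[140:250,180:290];b=cv2.imread('pics/side0.png')[125:225,205:305]
a=cv2.resize(a,(400,400),interpolation=3);b=cv2.resize(b,(400,400),interpolation=3)
cv2.imwrite('pics/crop.png',np.hstack([a,b]))
```

```text
(no output)
```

View pics/crop.png

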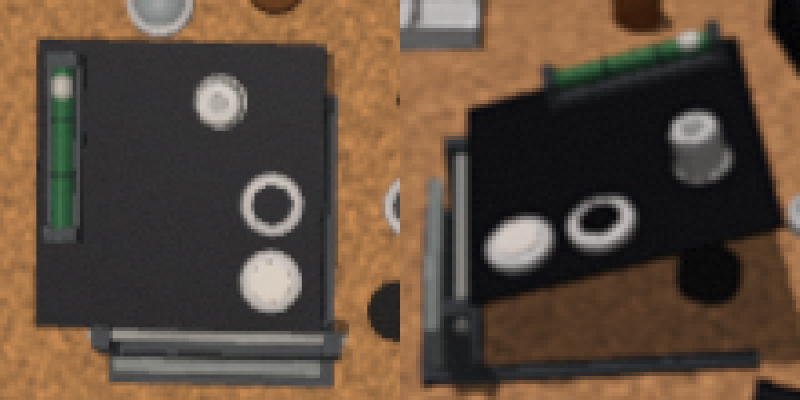

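The close crop confirms the choice: the tall knurled knob has its top at top (240,168) / side (278,157). The other two are a flat ring and a flat disc. The bubble sits near the free end of the tube. Next I triangulate.

```bash
cat > h.py <<'E'
from cell import readout, imaging, ctrl
import cv2,numpy as np
from scipy.spatial.transform import Rotation as R
def P(n):
    p=imaging.camera_params(n);K=np.array([[p['fx'],0,p['cx']],[0,p['fy'],p['cy']],[0,0,1]])
    return K@np.array(p['world_to_cam'])[:3]
def tri(t,s):
    X=cv2.triangulatePoints(P('top'),P('side'),np.array(t,float).T,np.array(s,float).T);X=(X[:3]/X[3]).T
    return X
def proj(n,X):
    q=P(n)@np.r_[X,1];return q[:2]/q[2]
def rot(q): return R.from_quat(np.roll(q,-1))
E
python3 - <<'E'
from h import *
f=lambda c,o,s:[c[0]*s+o[0],c[1]*s+o[1]]
T=[(219,100),(327,45),(325,328),(37,325)];S=[(292,126),(380,225),(78,303),(70,108)]
T=[f(c,(180,140),.275) for c in T];S=[f(c,(205,125),.25) for c in S]
X=tri(T,S);print(X.round(1))
for x,t,s in zip(X,T,S): print((proj('top',x)-t).round(1),(proj('side',x)-s).round(1))
d=X[1]-X[2];print('len',np.linalg.norm(d),'tilt',np.arcsin(d[2]/np.linalg.norm(d)),'yaw',np.arctan2(d[1],d[0]))
h=X[3]-X[2];print('w',np.linalg.norm(h),'yaw',np.arctan2(-h[0],h[1]))
s=rot(readout.sense()['ee_rot']).as_matrix();print(s.round(3))
E
```

```text
[[608.6  32.5 168.8]
 [661.4 -56.1 141.5]
 [433.1 -53.1  81.4]
 [436.6 191.2  79.9]]
[0.  0.4] [ 0.6 -0.2]
[-0.   0.5] [ 0.8 -0.2]
[-0.  -0.4] [-0.7  0.2]
[-0.  -0.3] [-0.4  0.1]
len 236.1012219291641 tilt 0.2574291074801213 yaw -0.012837019055070434
w 244.39107492455727 yaw -0.014290755988469028
[[-0.955  0.296 -0.   ]
 [ 0.296  0.955 -0.001]
 [ 0.    -0.001 -1.   ]]
```

```bash
cat >> h.py <<'E'
H=np.array([427.1,35,75]);PSI=-0.0135
def pose(a,h=11.3,phi=0,r=200,H=H,dz=0):
    """TCP at (r,h) on the shelf at angle a, tool along the knob axis, turned phi about it; pushed dz into the shelf"""
    c,s=np.cos(a),np.sin(a);u=np.array([np.cos(PSI),np.sin(PSI),0]);k=np.array([0,0,1.])
    y=c*u+s*k;z=s*u-c*k;x=np.cross(y,z)
    return H+r*y-h*z-[0,0,dz],R.from_matrix(np.c_[x,y,z])*R.from_rotvec([0,0,phi])
def plan(p0,R0,p1,R1,n,g):
    w=(R0.inv()*R1).as_rotvec();p=np.array(p0,float);Rc=R0;out=[]
    for i in range(n):
        t=(i+1)/n;gp=p0+(p1-p0)*t;gR=R0*R.from_rotvec(w*t)
        d=np.round(Rc.inv().apply(gp-p)/30,3);v=np.round((Rc.inv()*gR).as_rotvec(),3)
        p=p+Rc.apply(d*30);Rc=Rc*R.from_rotvec(v);out.append([g,*d,*v])
    print('\n'.join(','.join('%g'%v for v in r) for r in out),'\nmax',np.abs(out)[:,1:4].max(),np.abs(out)[:,4:].max());return p,Rc
def now():
    s=readout.sense();return np.array(s['ee_pos']),rot(s['ee_rot'])
E
python3 - <<'E'
from h import *
plan(*now(),*pose(.27,86),24,85)
E
```

```text
85,-0.778,-0.579,0.004,-0.01,-0.007,0.053
85,-0.808,-0.536,0.005,-0.009,-0.007,0.053
85,-0.835,-0.493,0.005,-0.01,-0.008,0.053
85,-0.86,-0.448,0.008,-0.01,-0.007,0.054
85,-0.883,-0.401,0.01,-0.009,-0.007,0.053
85,-0.903,-0.354,0.012,-0.01,-0.007,0.053
85,-0.92,-0.306,0.015,-0.01,-0.007,0.053
85,-0.935,-0.257,0.019,-0.01,-0.007,0.053
85,-0.948,-0.207,0.024,-0.009,-0.008,0.053
85,-0.956,-0.157,0.029,-0.01,-0.007,0.053
85,-0.964,-0.106,0.035,-0.01,-0.007,0.054
85,-0.967,-0.055,0.04,-0.009,-0.007,0.053
85,-0.969,-0.003,0.048,-0.01,-0.007,0.053
85,-0.967,0.047,0.054,-0.01,-0.008,0.053
85,-0.963,0.098,0.063,-0.01,-0.007,0.053
85,-0.955,0.148,0.07,-0.009,-0.007,0.053
85,-0.947,0.198,0.079,-0.01,-0.007,0.053
85,-0.933,0.246,0.088,-0.01,-0.007,0.054
85,-0.919,0.296,0.096,-0.009,-0.008,0.053
85,-0.901,0.343,0.107,-0.01,-0.007,0.053
85,-0.88,0.389,0.117,-0.01,-0.007,0.053
85,-0.858,0.435,0.127,-0.009,-0.007,0.053
85,-0.833,0.477,0.137,-0.01,-0.007,0.053
85,-0.805,0.52,0.148,-0.01,-0.007,0.053 
max 0.969 0.054
```

Emit:
drive_tool:
  steps: [85, -0.78, -0.58, 0, -0.01, -0.007, 0.053, 85, -0.81, -0.54, 0, -0.01, -0.007, 0.053, 85, -0.83, -0.49, 0, -0.01, -0.007, 0.053, 85, -0.86, -0.45, 0.01, -0.01, -0.007, 0.053, 85, -0.88, -0.4, 0.01, -0.01, -0.007, 0.053, 85, -0.9, -0.35, 0.01, -0.01, -0.007, 0.053, 85, -0.92, -0.31, 0.01, -0.01, -0.007, 0.053, 85, -0.93, -0.26, 0.02, -0.01, -0.007, 0.053, 85, -0.95, -0.21, 0.02, -0.01, -0.007, 0.053, 85, -0.96, -0.16, 0.03, -0.01, -0.007, 0.053, 85, -0.96, -0.11, 0.03, -0.01, -0.007, 0.053, 85, -0.97, -0.05, 0.04, -0.01, -0.007, 0.053]

```text
time: 1.6
ee_pos: [391.2, 314.0, 213.0]
ee_rot: [0.05, 0.452, 0.889, 0.052]
ft_force: [0.0, -0.1, 0.3]
gripper_width: 85.0
grasp_force: 0.0
```

Emit:
drive_tool:
  steps: [85, -0.97, 0, 0.05, -0.01, -0.007, 0.053, 85, -0.97, 0.05, 0.05, -0.01, -0.007, 0.053, 85, -0.96, 0.1, 0.06, -0.01, -0.007, 0.053, 85, -0.95, 0.15, 0.07, -0.01, -0.007, 0.053, 85, -0.95, 0.2, 0.08, -0.01, -0.007, 0.053, 85, -0.93, 0.25, 0.09, -0.01, -0.007, 0.053, 85, -0.92, 0.3, 0.1, -0.01, -0.007, 0.053, 85, -0.9, 0.34, 0.11, -0.01, -0.007, 0.053, 85, -0.88, 0.39, 0.12, -0.01, -0.007, 0.053, 85, -0.86, 0.43, 0.13, -0.01, -0.007, 0.053, 85, -0.83, 0.48, 0.14, -0.01, -0.007, 0.053, 85, -0.81, 0.52, 0.15, -0.01, -0.007, 0.053]

```text
time: 3.1
ee_pos: [598.4, 33.0, 209.6]
ee_rot: [0.094, 0.705, 0.696, 0.099]
ft_force: [0.9, 0.5, 0.8]
gripper_width: 85.0
grasp_force: 0.0
```

Run:
```python
from h import *
s=readout.sense();print(s['time'],s['joint_pos'],s['ee_pos']);
p,Rn=now();q,Rq=pose(.27,86);print(q,(Rn.inv()*Rq).as_rotvec())
print('knob top expected px',proj('wrist',pose(.27,42)[0]))
cv2.imwrite('pics/w1.png',imaging.grab_frame('wrist')[:,:,::-1])
```

```text
3.1 [ 0.05934414  0.18227697  1.91001817 -0.0159661   0.77642629  0.08147688] [598.39734201  33.02790659 209.64142527]
[596.89980154  32.70756341 211.23058443] [ 3.03090145e-03 -8.45935387e-03  7.27114114e-05]
knob top expected px [253.21072233 217.12947025]
```

View pics/w1.png

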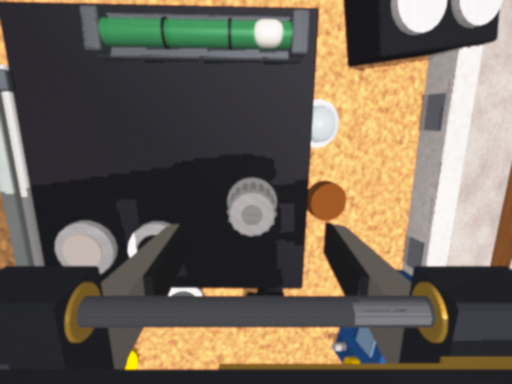

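The wrist view shows the knob top at (252,214), expected (253,217), so it agrees to about 1 mm. The left finger is near the flat ring, so I narrow the opening to 64 mm for the descent.

Run:
```python
from h import *
plan(*now(),*pose(.27,11.3),8,64)
```

```text
64,0.004,-0.013,0.302,0.001,-0.001,-0
64,0.005,-0.013,0.302,0,-0.001,-0.001
64,0.004,-0.013,0.302,0.001,-0.001,0
64,0.005,-0.013,0.302,0,-0.001,-0
64,0.006,-0.012,0.302,0.001,-0.001,-0.001
64,0.005,-0.012,0.302,0.001,-0,0
64,0.006,-0.012,0.302,0,-0.001,-0
64,0.006,-0.012,0.302,0.001,-0.001,-0.001 
max 0.302 0.001
```

Emit:
drive_tool:
  steps: [64, 0, -0.01, 0.3, 0, -0.001, 0, 64, 0, -0.01, 0.3, 0, -0.001, 0, 64, 0.01, -0.01, 0.3, 0.001, -0.001, 0, 64, 0.01, -0.01, 0.3, 0.001, -0.001, 0, 64, 0.01, -0.01, 0.3, 0.001, -0.001, 0, 64, 0.01, -0.01, 0.3, 0, -0.001, 0, 64, 0.01, -0.01, 0.3, 0, -0.001, 0, 64, 0, -0.01, 0.3, 0, -0.001, 0, 64, 0, 0, 0, 0, 0, 0]

```text
time: 4.28
ee_pos: [614.8, 35.5, 139.0]
ee_rot: [0.095, 0.705, 0.697, 0.094]
ft_force: [-0.0, -0.6, 0.6]
gripper_width: 64.0
grasp_force: 0.0
```

Emit:
drive_tool:
  steps: [34, 0, 0, 0, 0, 0, 0, 34, 0, 0, 0, 0, 0, 0, 34, 0, 0, 0, 0, 0, 0, 30, 0, 0, 0, 0, 0, 0, 30, 0, 0, 0, 0, 0, 0, 30, 0, 0, 0, 0, 0, 0, 30, 0, 0, 0, 0, 0, 0]
  grip_force: 8

```text
time: 5.15
ee_pos: [614.7, 35.5, 139.6]
ee_rot: [0.095, 0.705, 0.697, 0.094]
ft_force: [-5.5, -0.1, 0.7]
gripper_width: 36.0
grasp_force: 8.0
```

Emit:
drive_tool:
  steps: [30, 0, -0.03, 0, 0, 0, 0, 30, 0, 0, 0, 0, 0, 0, 30, 0, 0, 0, 0, 0, 0, 30, 0, 0.004, 0.08, 0.012, 0, 0, 30, 0, 0.004, 0.08, 0.012, 0, 0, 30, 0, 0.004, 0.08, 0.012, 0, 0, 30, 0, 0.004, 0.08, 0.012, 0, 0, 30, 0, 0, 0, 0, 0, 0]
  grip_force: 40

```text
time: 6.15
ee_pos: [617.5, 35.5, 130.3]
ee_rot: [0.079, 0.707, 0.699, 0.078]
ft_force: [-0.4, -1.4, 0.0]
gripper_width: 35.4
grasp_force: 40.0
```

Run:
```python
from h import *
s=readout.sense();print(s['wrist_torque'],s['joint_pos']);p,Rn=now();print(p,Rn.as_matrix().round(3))
```

```text
[-0.18223254  0.42459884 -0.02307932] [ 0.06463513  0.33293206  1.89996578 -0.02615721  0.68731755  0.09447189]
[617.51391495  35.49558338 130.31618498] [[ 0.011  0.975  0.22 ]
 [ 1.    -0.011 -0.002]
 [ 0.     0.22  -0.975]]
```

Emit:
drive_tool:
  steps: [30, 0, 0.004, 0.08, 0.012, 0, 0, 30, 0, 0.004, 0.08, 0.012, 0, 0, 30, 0, 0.004, 0.08, 0.012, 0, 0, 30, 0, 0.004, 0.08, 0.012, 0, 0, 30, 0, 0.004, 0.08, 0.012, 0, 0, 30, 0, 0.004, 0.08, 0.012, 0, 0, 30, 0, 0.004, 0.08, 0.012, 0, 0, 30, 0, 0.004, 0.08, 0.012, 0, 0, 30, 0, 0.004, 0.08, 0.012, 0, 0, 30, 0, 0, 0, 0, 0, 0]

```text
time: 7.4
ee_pos: [622.3, 35.4, 109.3]
ee_rot: [0.04, 0.71, 0.702, 0.04]
ft_force: [-1.8, -1.7, 2.6]
gripper_width: 35.4
grasp_force: 40.0
```

```bash
cat >> h.py <<'E'
def lv(n):
    """bubble place (mm) along the tube from the top view: white blob projected on tube axis, between tube ends"""
    s=readout.sense();p,Rn=now();m=Rn.as_matrix()
    print('t',round(s['time'],2),'p',p.round(1),'tool tilt',np.arcsin(m[0,2]).round(4),'f',np.round(s['ft_force'],1),'M',np.round(s['wrist_torque'],2),'g',s['gripper_width'],'j6',round(s['joint_pos'][5],3))
    f=imaging.grab_frame('top');hsv=cv2.cvtColor(f,cv2.COLOR_RGB2HSV)
    r=hsv[145:225,188:204];g=cv2.inRange(r,(40,80,40),(90,255,255));w=cv2.inRange(r,(0,0,150),(180,60,255))
    yg,_=np.nonzero(g);yw,xw=np.nonzero(w)
    print('green rows',yg.min()+145,yg.max()+145,'bubble rows',(yw.min()+145,yw.max()+145,yw.mean()+145) if len(yw) else None)
    cv2.imwrite(f'pics/{n}.png',f[:,:,::-1])
E
python3 - <<'E'
from h import *
lv('t2')
E
```

```text
t 7.4 p [622.3  35.4 109.3] tool tilt 0.114 f [-1.8 -1.7  2.6] M [-0.48  0.24 -0.09] g 35.406035292720546 j6 0.078
green rows 158 200 bubble rows (np.int64(161), np.int64(214), np.float64(195.69629629629628))
```

Emit:
drive_tool:
  steps: [30, 0, 0.004, 0.08, 0.012, 0, 0, 30, 0, 0.004, 0.08, 0.012, 0, 0, 30, 0, 0.004, 0.08, 0.012, 0, 0, 30, 0, 0.004, 0.08, 0.012, 0, 0, 30, 0, 0.002, 0.04, 0.006, 0, 0, 30, 0, 0.002, 0.04, 0.006, 0, 0, 30, 0, 0.002, 0.04, 0.006, 0, 0, 30, 0, 0, 0, 0, 0, 0]

```text
time: 8.45
ee_pos: [624.1, 35.3, 96.6]
ee_rot: [0.017, 0.711, 0.703, 0.017]
ft_force: [-0.1, -2.9, 6.4]
gripper_width: 35.4
grasp_force: 40.0
```

Emit:
drive_tool:
  steps: [30, 0, 0.002, 0.04, 0.006, 0, 0, 30, 0, 0.002, 0.04, 0.006, 0, 0, 30, 0, 0, 0, 0, 0, 0]

```text
time: 8.82
ee_pos: [624.4, 35.3, 94.5]
ee_rot: [0.013, 0.711, 0.703, 0.013]
ft_force: [-2.8, -3.4, 8.1]
gripper_width: 35.0
grasp_force: 40.0
```

Emit:
drive_tool:
  steps: [30, 0, 0.002, 0.04, 0.006, 0, 0, 30, 0, 0.001, 0.04, 0.003, 0, 0, 30, 0, 0, 0, 0, 0, 0]

```text
time: 9.2
ee_pos: [624.6, 35.3, 93.7]
ee_rot: [0.01, 0.711, 0.703, 0.01]
ft_force: [-8.1, -3.7, 23.7]
gripper_width: 35.0
grasp_force: 40.0
```

Emit:
drive_tool:
  steps: [30, 0, 0.001, 0.03, 0.004, 0, 0, 30, 0, 0.001, 0.03, 0.004, 0, 0, 30, 0, 0, 0, 0, 0, 0]

```text
time: 9.57
ee_pos: [624.6, 35.3, 93.1]
ee_rot: [0.007, 0.711, 0.703, 0.007]
ft_force: [-12.9, -3.3, 35.4]
gripper_width: 35.4
grasp_force: 40.0
```

The foot met its pad at a shelf angle of about 0.034, so the thick pad is under it. I turn anticlockwise (negative about tool z) and follow the shelf down.

Emit:
drive_tool:
  steps: [30, 0, -0.005, 0.015, 0, 0, -0.06, 30, 0, -0.005, 0.015, 0, 0, -0.08, 30, 0, -0.005, 0.015, 0, 0, -0.08, 30, 0, -0.005, 0.015, 0, 0, -0.08, 30, 0, 0, 0, 0, 0, 0]

```text
time: 10.2
ee_pos: [624.1, 35.2, 91.2]
ee_rot: [0.008, 0.597, 0.802, 0.006]
ft_force: [-11.9, -3.2, 33.5]
gripper_width: 35.2
grasp_force: 40.1
```

Run:
```python
from h import *
lv('t3')
a=cv2.imread('pics/t3.png')[145:235,180:300];cv2.imwrite('pics/t3c.png',cv2.resize(a,None,fx=6,fy=6,interpolation=3))
```

```text
t 10.2 p [624.1  35.2  91.2] tool tilt 0.0202 f [-11.9  -3.2  33.5] M [-0.69  2.12  0.23] g 35.162040712867764 j6 -0.234
green rows 158 199 bubble rows (np.int64(168), np.int64(196), np.float64(181.5257731958763))
```

View pics/t3c.png

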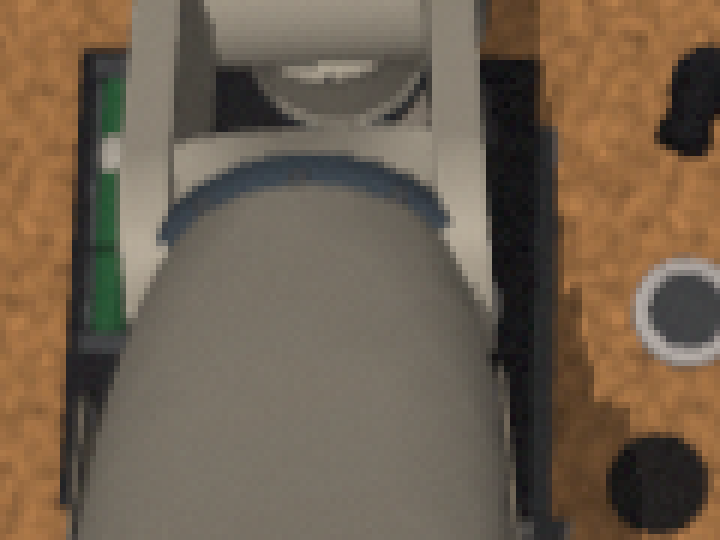

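The bubble is at about crop (110,155), or row 170.8, and the tube spans rows 158 to 200. That puts the bubble about +26 mm out, matching the height-derived tilt of about 0.023, so roughly 0.7 rad of turning remains.

Emit:
drive_tool:
  steps: [30, 0.002, -0.004, 0.016, 0.002, 0.001, -0.08, 30, 0.002, -0.004, 0.016, 0.002, 0.001, -0.08, 30, 0.002, -0.004, 0.016, 0.002, 0.001, -0.08, 30, 0.002, -0.003, 0.016, 0.002, 0.001, -0.08, 30, 0.002, -0.003, 0.016, 0.002, 0.001, -0.08, 30, 0.003, -0.003, 0.016, 0.001, 0.001, -0.08, 30, 0.003, -0.003, 0.016, 0.001, 0.001, -0.08, 30, 0, 0, 0, 0, 0, 0, 30, 0, 0, 0, 0, 0, 0, 30, 0, 0, 0, 0, 0, 0, 30, 0, 0, 0, 0, 0, 0, 30, 0, 0, 0, 0, 0, 0]

```text
time: 11.75
ee_pos: [623.4, 34.6, 87.8]
ee_rot: [0.003, 0.353, 0.936, 0.0]
ft_force: [-10.1, -6.3, 33.8]
gripper_width: 35.5
grasp_force: 40.1
```

Emit:
drive_tool:
  steps: [30, 0, 0, 0, 0, 0, 0, 30, 0, 0, 0, 0, 0, 0, 30, 0, 0, 0, 0, 0, 0, 30, 0, 0, 0, 0, 0, 0, 30, 0, 0, 0, 0, 0, 0, 30, 0, 0, 0, 0, 0, 0, 30, 0, 0, 0, 0, 0, 0, 30, 0, 0, 0, 0, 0, 0, 30, 0, 0, 0, 0, 0, 0, 30, 0, 0, 0, 0, 0, 0, 30, 0, 0, 0, 0, 0, 0]

```text
time: 13.12
ee_pos: [623.3, 34.6, 87.8]
ee_rot: [0.003, 0.353, 0.936, 0.0]
ft_force: [-11.8, -5.7, 33.9]
gripper_width: 34.9
grasp_force: 40.1
```

```bash
cat >> h.py <<'E'
def bub(n):
    s=readout.sense();p,Rn=now()
    print('t',round(s['time'],2),p.round(1),'f',np.round(s['ft_force'],1),'tau',np.round(s['wrist_torque'],2),'z-tilt',((p[2]-86.3)/200).round(4))
    W=imaging.grab_frame('wrist');cv2.imwrite(f'pics/{n}w.png',W[:,:,::-1])
    f=imaging.grab_frame('top').astype(int);col=f[150:210,197:200];g=np.median(col[:,:,1]-(col[:,:,0]+col[:,:,2])/2,axis=1)
    v=col.min(axis=2).mean(axis=1);wt=np.clip(v-90,0,None)
    print('green',np.nonzero(g>25)[0]+150,'bub',np.nonzero(wt)[0]+150,(wt*np.arange(150,210)).sum()/wt.sum());cv2.imwrite(f'pics/{n}.png',f[:,:,::-1])
E
python3 - <<'E'
from h import *
bub('t4')
a=cv2.imread('pics/t4.png')[150:210,180:220];a=cv2.resize(a,(256,384),interpolation=3)
cv2.imwrite('pics/t4c.png',np.hstack([a,cv2.imread('pics/t4w.png')]))
E
```

```text
t 13.12 [623.3  34.6  87.8] f [-11.8  -5.7  33.9] tau [-1.18  2.1   0.27] z-tilt 0.0077
green [159 160 161 162 163 164 165 166 167 168 169 170 172 173 174 175 184 185
 186 187 188 189 190 191 192 193 194 195 196 197 198 199] bub [177 178 179 180 181 182] 179.62347188264062[ WARN:0@1.082] global loadsave.cpp:1063 imwrite_ Unsupported depth image for selected encoder is fallbacked to CV_8U.
```

View pics/t4c.png

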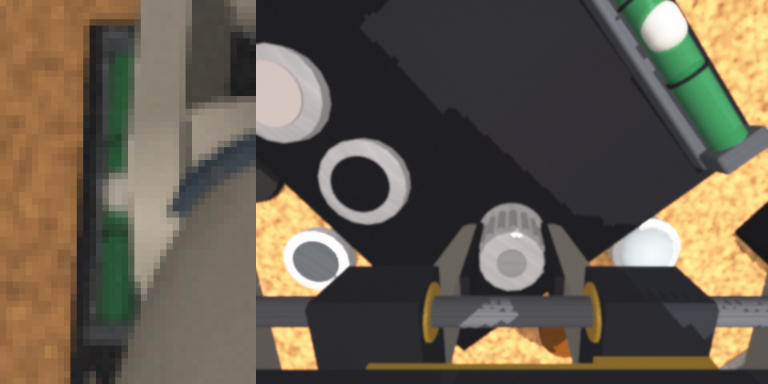

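The bubble is centred. In the top view it spans rows 176 to 183 against a tube centre of about 179, so it is about −2 mm out. In the wrist view its free-end edge at (677,48) is about 13 mm from the line at (688,76), which agrees. I wait a second and re-check that it is steady.

Emit:
drive_tool:
  steps: [30, 0, 0, 0, 0, 0, 0, 30, 0, 0, 0, 0, 0, 0, 30, 0, 0, 0, 0, 0, 0, 30, 0, 0, 0, 0, 0, 0, 30, 0, 0, 0, 0, 0, 0, 30, 0, 0, 0, 0, 0, 0, 30, 0, 0, 0, 0, 0, 0, 30, 0, 0, 0, 0, 0, 0, 30, 0, 0, 0, 0, 0, 0, 30, 0, 0, 0, 0, 0, 0, 30, 0, 0, 0, 0, 0, 0, 30, 0, 0, 0, 0, 0, 0]

```text
time: 14.72
ee_pos: [623.4, 34.6, 87.8]
ee_rot: [0.003, 0.353, 0.936, 0.0]
ft_force: [-10.8, -5.3, 34.4]
gripper_width: 35.5
grasp_force: 40.1
```

```bash
python3 - 2>/dev/null <<'E'
from h import *
bub('t5')
u=np.array([np.cos(PSI),np.sin(PSI),0]);v=np.array([-u[1],u[0],0])
for d in(-23,0,23): print(d,proj('top',H+(160+d)*u+130*v+[0,0,23]))
E
```

```text
t 14.72 [623.4  34.6  87.8] f [-10.8  -5.3  34.4] tau [-1.17  2.12  0.21] z-tilt 0.0077
green [159 160 161 162 163 164 165 166 167 168 169 170 172 173 174 175 184 185
 186 187 188 189 190 191 192 193 194 195 196 197 198 199] bub [177 178 179 180 181 182] 179.59760479041913
-23 [199.26502752 186.82455341]
0 [199.51844141 179.5568429 ]
23 [199.77035975 172.33202345]
```

The bubble is steady and centred to within about 2.5 mm, with the shelf held down at 34 N and the knob gripped at 40 N.

```bash
python3 -c "
from cell import ctrl
print(ctrl.hand_in())"
```

```text
the job is handed in; nothing more can be done
None
```

I handed the job in at about 15 s with the shelf pressed down on the thick pad (about 34 N), the knob still gripped, the bubble steady within about 2.5 mm of centre (limit ±10 mm), and none of the loose parts deliberately touched.

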